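# Hold a hinged leaf at the gauge angle for tacking

### The arm

A 6-joint arm with a two-finger parallel gripper is mounted at the origin on the work surface. World frame = base frame: x ahead of the robot, y to its left, z up, the work surface at z = 0. Lengths are in m, angles in rad, forces in N, time in s.
With the tool pointing down it reaches from about 0.25 to 0.775 m from the base axis. Payload 4 kg.
Tool frame: the origin (TCP) lies on the centre line of the jaws, within the pads' length; the fingertips stand 14 mm ahead of it and the grasp point (between the pads) lies 5 mm behind it; y points along the fingers, x is the direction in which the jaws open and shut, and the axes are right-handed (so a half turn about y gives the same grasp; the last joint's range is limited). The gripper opens to 94 mm and grips with 3 to 60 N. Pads are 16 mm wide; open, the fingers measure 119 mm over their backs; the gripper's body (75 mm by 177 mm) begins 78 mm behind the grasp point.
Start: joints at [-1.425, 0.087, 1.371, -0, 1.684, -0.103], TCP at [0.135, -0.533, 0.182] pointing down, gripper open.
Joint ranges: [-3.1, 3.1], [-0.76, 2.03], [0.27, 2.55], [-1.08, 4.22], [0.17, 2.65], [-2.57, 2.57]. Speed limits (rad/s): [2.79, 2.79, 3.14, 3.14, 3.14, 3.14].

### API

Orientations are given as a rotation vector (axis times angle).
In Python, from plant import env gives the robot as it stands. The module is installed in compiled form; this text tells all that it offers.
- The arm moves only by the tool play_rows, never from a script. Its arguments are lists of equal length, an entry for each row: "slide": the shift along the tool's x, y, z in m, a list of three; "delta_rot": the turn, a rotation vector about the tool's x, y, z in degrees, a list of three; "hand": the closure, from 0 (fully open) to 1 (shut). A call has 1 to 10 rows; each row shifts and turns the commanded pose from where the row before left it, along the tool's axes as they then stand; what a row does not reach is not made up. A row lasts 1/8 s, in which the tool goes at most 62.5 mm and 10.7 degrees, less where a joint would pass 70% of its speed; a pose out of reach is approached as far as the arm can. A call with a gripper value outside its range is refused whole. The fingers move at their own pace and stop on an object; "newtons" is the grip in N (left out, the last holds). Time passes only in rows, so rows that do not move let the fingers close. It gives the time, the measured TCP pose, the force and the opening at its end, in the units of the state.
- env.sense(): the state, without advancing time (a new reading comes with each control period).
- env.snapshot(name): name is "side" or "top" or "wrist"; returns the picture (400x640x3 uint8, blue, green, red); there is no depth.
- env.calibration(name): a dict with "fx", "fy", "cx", "cy" (pixels), "rvec" (rotation vector, rad) and "tvec" (3), from world to camera coordinates, as OpenCV has them; the wrist camera has in their place "mount" (4x4, takes a point from camera to tool coordinates, whose origin is the TCP and whose axes are the tool frame's). Camera axes: x right, y down, z forward; pixel columns grow to the right and rows downward; lengths in m; the calibration is good to about 2 mm. A picture is of the moment at which its call begins: read the wrist's pose just before it. calibration takes no time and is no camera call.
- env.finish_job(): hands the job in, once; it reports no verdict.
The state is a dict: "t": time; "joints": joint angles; "joint_velocities": joint speeds; "effort": joint torques, N m; "ee_pos": TCP position; "tcp_rot": TCP orientation; "contact_force": force on the tool from outside, world axes, zero at the start; "wrist_torque": the same for the moment, N m; "opening": finger opening in m.
Only numpy, scipy, OpenCV 4.12 (cv2) and the standard library are available. Lean on these libraries where they do the work, as an engineer would, in place of code of your own. Each camera call takes 0.05 s, during which the arm holds its last target. There are 200 camera calls.

### The job

Push the jig carriage along its rail until it clicks into the station beside the angle gauge, with its hinged steel leaf still lying down. Then take the leaf by its crossbar, swing it up until it is parallel to the gauge's pointer, and hold it there for tacking: it falls if let go, so finish while still holding it at that angle, with the carriage still in the station. Leave the pointer as it is set and do not disturb the loose things on the table.

Things in the scene. Friction and masses are not known exactly. Their poses are not given: they have to be found in the camera images.
- rail: straight steel rail screwed down to the table, 540 long, 72 wide at its base, top of the rail at z = 34 mm, with an end stop 12 mm thick and 52 mm high centred 263 mm either side of its middle. Origin under its middle at table height; its y axis runs along the rail (towards the station from the carriage's start), x across, z up.
- carriage (a joint): slide of the aluminium carriage (100 across the rail, 170 along it, underside 36 and deck 70 mm above the table) along the rail's +y, in m; 0 at the middle of the rail, limits -0.165 to 0.165. Friction about 1.5 N; at the station a spring plunger under it clicks between two small ridges, which takes a push of about 8 to 10 N in all to enter or leave and centres the carriage once in.
- carriage_index (a point): point at the middle of the carriage's deck top (70 mm above the table); a dark line on the carriage's side facing the gauge marks the same place along the rail. Axes as the rail's.
- station (a point): where carriage_index is when the carriage is in the station (70 mm above the table, over the rail's middle line). A thin upright tab on the gauge's foot marks the same place along the rail. Always on the +y side of the carriage's start. Axes as the rail's.
- post_grip (a point): point on the axis of the upright steel push post fixed on the carriage, 105 mm above the table: round, diameter 16, from the deck (70 mm) up to 120 mm, 70 mm from carriage_index along +y, free all round (the hinge is 50 mm from it on the -y side).
- leaf (a joint): hinge angle of the steel leaf in rad: 0 lying level on the carriage, grows as its free end swings up, limit 1.5. About 0.3 to 0.55 kg, no friction to speak of: it falls back when let go.
- leaf_hinge (a point): point on the leaf's hinge line (horizontal, along the rail's x), 20 mm from carriage_index along +y and 82 mm above the table; moves with the carriage. Axes as the rail's.
- leaf_bar (a point): centre of the crossbar at the leaf's free end: round steel bar, diameter 14, parallel to the hinge line, 155 mm from it, to its -y side when down (then 82 mm above the table, overhanging the carriage's end by 50 mm). It is 80 mm long between two side arms 10 wide; the leaf's plate (100 wide, 8 thick) ends 45 mm from the bar's axis, so the gap is free for a finger. Axes turn with the leaf: y points from the bar to the hinge.
- pointer (a joint): angle the gauge's pointer is set to, in rad, measured as the leaf's angle is (0 level, grows upward), 0.5 to 0.95. The leaf is at the mark when joint leaf equals it. Stiff; to be left alone.
- pointer_tip (a point): tip of the pointer, a flat dark steel bar 11 wide, 4 thick, 150 mm from its pivot. It turns in an upright plane along the rail, 95 mm to the rail's -x side, about a pivot 82 mm above the table, in line with the leaf's hinge when the carriage is in the station; an aluminium arc of radius 129 mm stands just behind it (up to 105 mm to the -x side) on a foot 85 x 70, 24 high, beside the rail. y points from the tip to the pivot.
- tube_offcut: loose square steel tube offcut 90 x 40 x 40 (mm); origin at the centre of its underside; to be left alone
- angle_offcut: loose steel angle offcut 110 long, 40 high (mm); origin at the centre of its underside; to be left alone
- disc_box: loose cardboard box 130 x 130 x 50 (mm); origin at the centre of its underside; to be left alone
- spanner: loose steel spanner 180 long, lying flat (mm); origin at the centre of its underside; to be left alone
- magnet_square: loose grey triangular magnet square 100 x 80 x 16, lying flat (mm); origin at the centre of its underside; to be left alone
- spray_can: loose bare aluminium can, diameter 66, height 170, standing (mm); origin at the centre of its underside; to be left alone
- shaft_collar: loose steel ring, outer diameter 60, height 22 (mm); origin at the centre of its underside; to be left alone
Not all that is in view belongs to the job. What is shaped like the part that bears station but brown, orange or red is not meant.

How it is judged:
On the way, in this order (a step that is already met when the one before it is completed fails the run):
1. the carriage sits in the station with the leaf lying down (y of carriage_index in the frame of station between -0.006 and 0.006 m and value of joint leaf below 0.12 rad and velocity of joint carriage between -0.02 and 0.02 m/s), for 0.2 s.
2. the gripper holds the leaf parallel to the pointer, the carriage in the station (y of carriage_index in the frame of station between -0.006 and 0.006 m and angle between the y axis of leaf_bar and the y axis of pointer_tip, either way round below 0.07 rad and contact force between the fingers and leaf above 0.5 N and value of joint leaf above 0.3 rad and velocity of joint leaf between -0.1 and 0.1 rad/s and contact force between leaf and tube_offcut below 0.1 N and contact force between leaf and angle_offcut below 0.1 N and contact force between leaf and disc_box below 0.1 N and contact force between leaf and spanner below 0.1 N and contact force between leaf and magnet_square below 0.1 N and contact force between leaf and spray_can below 0.1 N and contact force between leaf and shaft_collar below 0.1 N), for 0.3 s.
At the end, for the whole second after the job is handed in: The carriage is within 6 mm of the station, the leaf is parallel to the pointer within 0.07 rad (4 degrees), still, and held by the gripper's fingers, nothing else propping it; the program finishes holding it (all of step 2); the arm keeps its last pose, push and grip.
It fails at once if the pointer is knocked from its setting (tip moved over 8 mm) (distance of pointer_tip from where it was at the start of the episode above 0.008 m).
It fails at once if a loose thing is disturbed (moved over 25 mm) (distance of any of tube_offcut, angle_offcut, disc_box, spanner, magnet_square, spray_can, shaft_collar from where it was at the start of the episode above 0.025 m).
It also fails if it takes over 51 s, if anything falls off the work surface, if the arm or the gripper's body presses on something with over 40 N, if the wrist force passes 120 N, or if a joint passes its speed limit or range.

## Working session

There is one attempt and no reset: what is moved stays moved. The work goes in short steps, Python scripts to look and compute and a tool call to move; the robot and the scene stay as the last step left them, time stands still between calls to the robot, and variables do not carry over. Pictures are saved under pics/ and viewed, about 8 in all and at most 12, crops included, and the job is handed in when it is done.

Besides the shell and the picture viewer there is one more tool, called after "Request:" as a command line: name --argument value ..., lists and objects as JSON in quotes. play_rows: Moves the arm, as the interface text tells. Its arguments: {"type":"object","properties":{"slide":{"type":"array","items":{"type":"array","items":{"type":"number"}}},"delta_rot":{"type":"array","items":{"type":"array","items":{"type":"number"}}},"hand":{"type":"array","items":{"type":"number"}},"newtons":{"type":"number"}},"required":["slide","delta_rot","hand"]}

```bash
mkdir -p pics; cat > h.py <<'E'
import numpy as np, cv2
from plant import env
from scipy.spatial.transform import Rotation as R
def cam(n):
    c=env.calibration(n)
    K=np.array([[c['fx'],0,c['cx']],[0,c['fy'],c['cy']],[0,0,1]])
    if 'rvec' in c:
        Rm=cv2.Rodrigues(np.array(c['rvec'],float))[0]; t=np.array(c['tvec'],float).ravel()
        return K,Rm,t
    s=env.sense(); T=np.eye(4); T[:3,:3]=R.from_rotvec(s['tcp_rot']).as_matrix(); T[:3,3]=s['ee_pos']
    W=np.linalg.inv(T@np.array(c['mount'])); return K,W[:3,:3],W[:3,3]
def ray(C,px):
    K,Rm,t=C; d=Rm.T@np.linalg.inv(K)@np.array([px[0],px[1],1.]); return -Rm.T@t,d
def onz(C,px,z):
    o,d=ray(C,px); return o+d*(z-o[2])/d[2]
def proj(C,P):
    K,Rm,t=C; q=(K@(Rm@np.atleast_2d(P).T+t[:,None])).T; return q[:,:2]/q[:,2:]
E
python3 - <<'E'
from h import *
s=env.sense(); print(s)
for n in('side','top'):
    C=cam(n); print(n,C[0][0,0],-C[1].T@C[2]); cv2.imwrite(f'pics/{n}0.png',env.snapshot(n))
E
```

```text
{'t': 0.0, 'joints': array([-1.42508790e+00,  8.79270147e-02,  1.37223202e+00, -4.27545978e-05,
        1.68358088e+00, -1.03092515e-01]), 'joint_velocities': array([-0.00178158, -0.00055569, -0.00021012,  0.0002951 , -0.00058548,
        0.00046296]), 'effort': array([ 5.97595645e-04, -3.40181530e+01, -3.02422607e+01,  7.18833972e-02,
        3.30203294e-02, -1.78726227e-04]), 'ee_pos': array([ 0.13533082, -0.53248063,  0.1806308 ]), 'tcp_rot': array([-1.31517309,  1.02508215, -1.02244773]), 'contact_force': array([-0.04641522, -0.44736613,  0.53618236]), 'wrist_torque': array([-0.01430847, -0.02698419,  0.04130807]), 'opening': 0.09419598258259233}
side 472.5090210526081 [0.24430058 0.79502892 1.11618721]
top 506.84083696000494 [0.38104377 0.00814299 1.44108615]
```

View pics/top0.png

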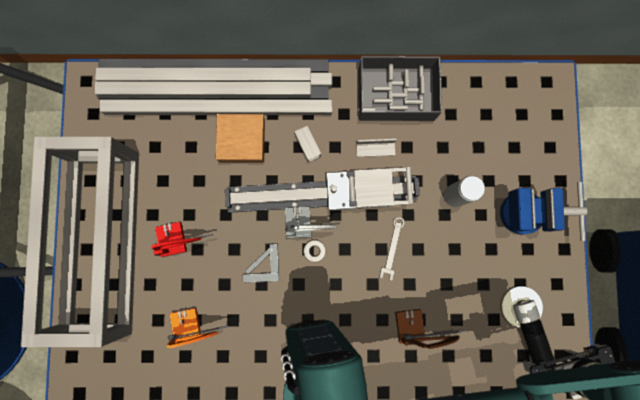

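View pics/side0.png

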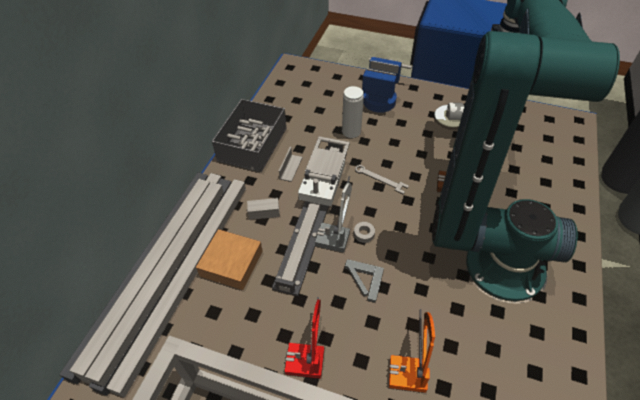

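The top view shows the rail at about (225,200)–(415,185), with the carriage right of middle. The post is near (338,190), the crossbar near (408,185), and the grey gauge near (305,225). I'll enlarge both views around the rail.

```bash
python3 - <<'E'
from h import *
a=cv2.imread('pics/top0.png')[150:260,215:435]; b=cv2.imread('pics/side0.png')[125:300,260:390]
a=cv2.resize(a,None,fx=3.6,fy=3.6,interpolation=cv2.INTER_CUBIC)
cv2.imwrite('pics/topc.png',a)
b=cv2.resize(b,None,fx=3.4,fy=3.4,interpolation=cv2.INTER_CUBIC); cv2.imwrite('pics/sidec.png',b)
E
```

```text
(no output)
```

View pics/topc.png

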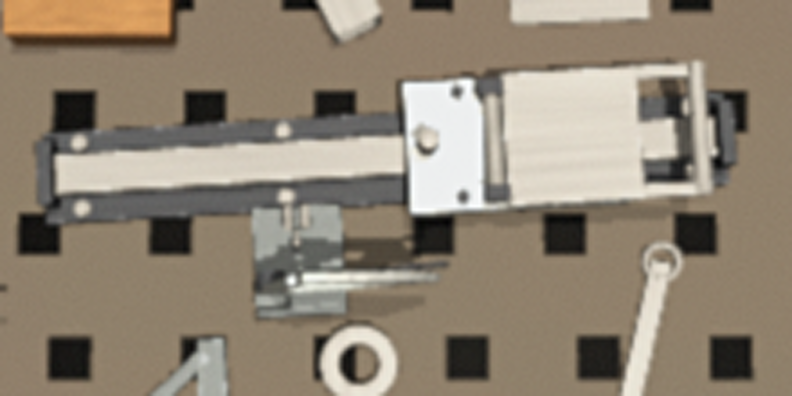

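View pics/sidec.png

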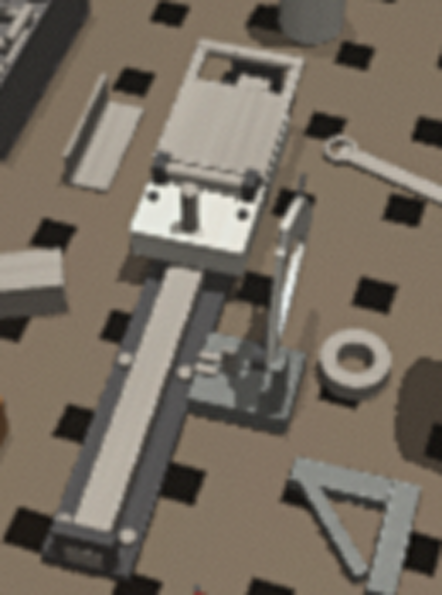

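The top crop shows the end stops at crop (45,173) and (725,138), the post top near (429,134), the bar running (697,65)–(705,190), the pivot near (292,280), and the pointer tip near (447,264). In the side crop the post top is near (190,187), the pointer tip near (303,182), and the tab is beside the rail near (208,360).

```bash
python3 - <<'E'
from h import *
T=cam('top');S=cam('side')
t=lambda u,v:(215+u/3.6,150+v/3.6); s=lambda u,v:(260+u/3.4,125+v/3.4)
L=onz(T,t(45,173),.05);Rr=onz(T,t(725,138),.05)
print('stops',L,Rr,np.linalg.norm(L-Rr),'mid',(L+Rr)/2)
# rail base corners via lower edge etc.
ya=(L-Rr)/np.linalg.norm(L-Rr); print('yaw of rail y from world y deg',np.degrees(np.arctan2(-ya[0],ya[1])))
mid=(L+Rr)/2; mid[2]=0; xa=np.array([ya[1],-ya[0],0])
f=lambda P:np.round([(P-mid)@xa,(P-mid)@ya,P[2]],4)
for n,p,z in[('posttop',t(428,133),.12),('bar1',t(697,65),.089),('bar2',t(705,190),.089),('pivot',t(292,280),.082),('tab',t(305,217),.035),('tabL',t(283,217),.035),('deckcornA',t(402,82),.07),('deckcornB',t(410,213),.07),('footA',t(252,207),.024),('footB',t(342,205),.024),('footC',t(345,315),.024),('footD',t(257,317),.024)]:
    P=onz(T,p,z); print('T',n,P.round(4),f(P))
for n,p,z in[('posttop',s(190,187),.12),('tab',s(208,358),.035),('tab2',s(208,370),.035),('footNear',s(187,398),.024),('bar1',s(202,45),.089),('bar2',s(300,62),.089)]:
    P=onz(S,p,z); print('S',n,P.round(4),f(P))
# pointer tip two-view
o1,d1=ray(T,t(447,264));o2,d2=ray(S,s(303,182))
A=np.c_[d1,-d2];k=np.linalg.lstsq(A,o2-o1,rcond=None)[0]
p1=o1+k[0]*d1;p2=o2+k[1]*d2;print('tip',p1,p2,f((p1+p2)/2))
st=env.sense();print(R.from_rotvec(st['tcp_rot']).as_matrix().round(3));c=env.calibration('wrist');print(c)
E
```

```text
stops [0.53800317 0.2596546  0.05      ] [ 0.56513542 -0.26266628  0.05      ] 0.5230251004109503 mid [ 0.5515693  -0.00150584  0.05      ]
yaw of rail y from world y deg 2.9735879801777307
T posttop [ 0.5595 -0.0319  0.12  ] [ 0.0064 -0.0308  0.12  ]
T bar1 [ 0.6153 -0.2352  0.089 ] [ 0.0515 -0.2367  0.089 ]
T bar2 [ 0.5209 -0.2393  0.089 ] [-0.043  -0.2359  0.089 ]
T pivot [0.4542 0.0686 0.082 ] [-0.0936  0.075   0.082 ]
T tab [0.5055 0.0609 0.035 ] [-0.0428  0.0647  0.035 ]
T tabL [0.5055 0.0779 0.035 ] [-0.0419  0.0816  0.035 ]
T deckcornA [ 0.6054 -0.0138  0.07  ] [ 0.0531 -0.0151  0.07  ]
T deckcornB [ 0.5054 -0.0196  0.07  ] [-0.0471 -0.0157  0.07  ]
T footA [0.5143 0.1026 0.024 ] [-0.0319  0.1059  0.024 ]
T footB [0.5158 0.0325 0.024 ] [-0.0339  0.0358  0.024 ]
T footC [0.4302 0.03   0.024 ] [-0.1195  0.0377  0.024 ]
T footD [0.4287 0.0981 0.024 ] [-0.1175  0.1058  0.024 ]
S posttop [ 0.553  -0.0345  0.12  ] [-0.0003 -0.033   0.12  ]
S tab [0.5032 0.0681 0.035 ] [-0.0447  0.072   0.035 ]
S tab2 [0.4993 0.0795 0.035 ] [-0.048   0.0836  0.035 ]
S footNear [0.5092 0.1041 0.024 ] [-0.0368  0.1077  0.024 ]
S bar1 [ 0.6097 -0.2293  0.089 ] [ 0.0463 -0.2305  0.089 ]
S bar2 [ 0.5173 -0.236   0.089 ] [-0.0463 -0.2324  0.089 ]
tip [ 0.46197229 -0.0442196   0.14834103] [ 0.45946681 -0.04470337  0.14820377] [-0.093  -0.0382  0.1483]
[[ 0.246 -0.     0.969]
 [-0.969  0.002  0.246]
 [-0.002 -1.     0.   ]]
{'fx': 308.79691131777696, 'fy': 308.79691131777696, 'cx': 327.1698956947984, 'cy': 196.36723029331262, 'mount': array([[ 9.99999538e-01,  6.36217327e-04,  7.20295436e-04,
        -5.27003648e-04],
       [-5.25696608e-04, -2.65299260e-01,  9.64165974e-01,
        -2.03151248e-01],
       [ 8.04512945e-04, -9.64165908e-01, -2.65298803e-01,
         7.72095655e-02],
       [ 0.00000000e+00,  0.00000000e+00,  0.00000000e+00,
         1.00000000e+00]])}
```

The post is at rail y≈-0.032 (index ≈-0.102), and the bar at -0.237 agrees with that. The station is somewhere near +0.065 to 0.08 and needs a closer look. I'm moving above the post to look with the wrist camera.

Request:
play_rows --slide '[[0,-0.05,0],[0,-0.05,0],[-0.0318,0,0.0443],[-0.0318,0,0.0443],[-0.0318,0,0.0443],[-0.0318,0,0.0443],[-0.0318,0,0.0443],[-0.0318,0,0.0443],[-0.0318,0,0.0443],[-0.0318,0,0.0443]]' --delta_rot '[[0,0,0],[0,0,0],[0,0,0],[0,0,0],[0,0,0],[0,0,0],[0,0,0],[0,0,0],[0,0,0],[0,0,0]]' --hand '[0.5,0.5,0.5,0.5,0.5,0.5,0.5,0.5,0.5,0.5]' --newtons 30

```text
t: 1.35
ee_pos: [0.417, -0.1976, 0.2813]
tcp_rot: [-1.317, 1.024, -1.024]
contact_force: [-0.1, -0.9, 0.7]
opening: 0.0473
```

Request:
play_rows --slide '[[-0.0318,0,0.0443],[-0.0318,0,0.0443],[-0.0318,0,0.0443],[-0.0318,0,0.0443],[0,0,0],[0,0,0],[0,0,0]]' --delta_rot '[[0,0,0],[0,0,0],[0,0,0],[0,0,0],[0,5.6,0],[0,5.6,0],[0,0,0]]' --hand '[0.5,0.5,0.5,0.5,0.5,0.5,0.5]'

```text
t: 2.22
ee_pos: [0.5566, -0.0321, 0.2811]
tcp_rot: [-1.235, 1.17, -1.168]
contact_force: [0.1, -0.5, 0.5]
opening: 0.047
```

```bash
python3 - <<'E'
from h import *
s=env.sense(); print(s['ee_pos'],R.from_rotvec(s['tcp_rot']).as_matrix().round(3),s['opening'],s['t'])
im=env.snapshot('wrist'); cv2.imwrite('pics/w1.png',im)
C=cam('wrist'); np.savez('w1.npz',K=C[0],R=C[1],t=C[2])
cv2.imwrite('pics/w1b.png',cv2.resize(im,(800,500),interpolation=cv2.INTER_CUBIC))
E
```

```text
[ 0.5565858  -0.03208912  0.28106231] [[ 0.055 -0.001  0.998]
 [-0.998  0.     0.055]
 [-0.    -1.    -0.001]] 0.047012408044866026 2.225
```

View pics/w1b.png

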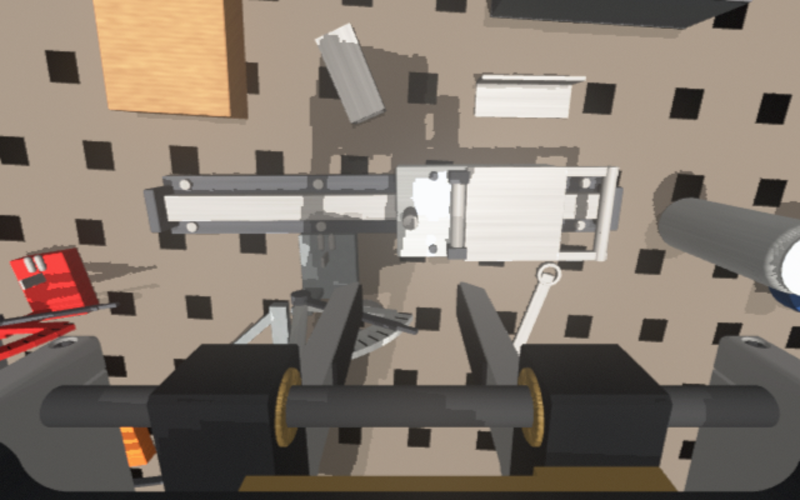

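The wrist view shows the rail and carriage unobstructed: stops at (152,208) and (616,195), post (410,215), bar at x≈607. The fingers hide part of the gauge near (330,300), so I'll tilt the tool to see the gauge from its rail side.

Request:
play_rows --slide '[[-0.0325,0,-0.0265],[-0.0325,0,-0.0265],[0,0,0],[0,0,0],[0,0,0],[0,0,0],[0,0,0]]' --delta_rot '[[0,0,0],[0,0,0],[-8.75,0,0],[-8.75,0,0],[-8.75,0,0],[-8.75,0,0],[0,0,0]]' --hand '[0.5,0.5,0.5,0.5,0.5,0.5,0.5]'

```text
t: 3.15
ee_pos: [0.5016, 0.0294, 0.2754]
tcp_rot: [-1.686, 1.599, -0.82]
contact_force: [-0.4, 0.5, -1.9]
opening: 0.0471
```

```bash
python3 - <<'E'
from h import *
s=env.sense(); print(s['ee_pos'],R.from_rotvec(s['tcp_rot']).as_matrix().round(3))
C=cam('wrist'); im=env.snapshot('wrist'); cv2.imwrite('pics/w2.png',im)
np.savez('w2.npz',K=C[0],R=C[1],t=C[2])
cv2.imwrite('pics/w2b.png',cv2.resize(im,(800,500),interpolation=cv2.INTER_CUBIC))
E
```

```text
[0.50164654 0.02943296 0.27535842] [[ 0.054 -0.581  0.812]
 [-0.999 -0.03   0.045]
 [-0.001 -0.813 -0.582]]
```

View pics/w2b.png

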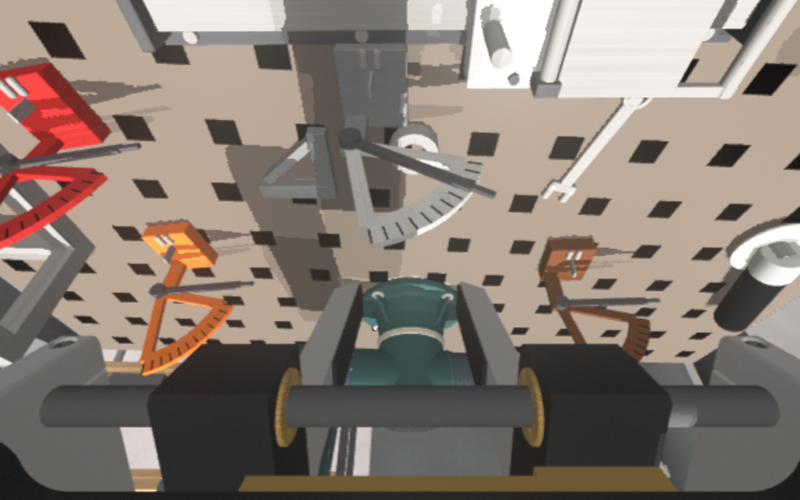

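The tilted view shows the gauge clearly: pivot (349,138), pointer tip (494,193), foot top around (337–408, 45–125) with the tab inside it. I'll compute the pointer angle and enlarge the foot.

```bash
python3 - <<'E'
from h import *
ld=lambda n:(lambda q:(q['K'],q['R'],q['t']))(np.load(n))
W1=ld('w1.npz');W2=ld('w2.npz');w=lambda u,v:(u/1.25,v/1.25)
# rail axis from w1
L=onz(W1,w(152,209),.05);Rr=onz(W1,w(617,196),.05)
ya=(L-Rr)/np.linalg.norm(L-Rr);mid=(L+Rr)/2;mid[2]=0;xa=np.array([ya[1],-ya[0],0])
print('len',np.linalg.norm(L-Rr),'mid',mid,'yaw',np.degrees(np.arctan2(-ya[0],ya[1])))
f=lambda P:np.round([(P-mid)@xa,(P-mid)@ya,P[2]],4)
for n,p,z in[('posttop',w(409,210),.12),('strip0',w(167,197),.034),('strip1',w(165,220),.034),('strip2',w(394,195),.034),('strip3',w(394,220),.034),('bar1',w(612,168),.089),('bar2',w(601,260),.089),('deckA',w(397,168),.07),('deckB',w(398,258),.07)]:
    print('w1',n,f(onz(W1,p,z)))
for n,p,z in[('posttop',w(501,57),.12),('footA',w(335,45),.024),('footB',w(407,45),.024),('footC',w(408,125),.024)]:print('w2',n,f(onz(W2,p,z)))
def onx(C,p,x):
    o,d=ray(C,p);k=(x-(o-mid)@xa)/(d@xa);return f(o+k*d)
a=onx(W2,w(349,138),-.095);b=onx(W2,w(494,193),-.095);print(a,b,np.linalg.norm(a-b),np.arctan2(b[2]-a[2],a[1]-b[1]))
im=cv2.imread('pics/w2.png')[15:175,245:415];cv2.imwrite('pics/w2c.png',cv2.resize(im,None,fx=3.7,fy=3.7,interpolation=cv2.INTER_CUBIC))
E
```

```text
len 0.5270524207853058 mid [ 0.5627663  -0.00275146  0.        ] yaw 4.807995389163462
w1 posttop [ 0.0032 -0.0289  0.12  ]
w1 strip0 [0.0111 0.2539 0.034 ]
w1 strip1 [-0.0161  0.2616  0.034 ]
w1 strip2 [ 0.006  -0.0115  0.034 ]
w1 strip3 [-0.0238 -0.0104  0.034 ]
w1 bar1 [ 0.0347 -0.2343  0.089 ]
w1 bar2 [-0.0625 -0.2334  0.089 ]
w1 deckA [ 0.0394 -0.0173  0.07  ]
w1 deckB [-0.06   -0.0148  0.07  ]
w2 posttop [-0.0075 -0.029   0.12  ]
w2 footA [-0.0372  0.1061  0.024 ]
w2 footB [-0.0391  0.039   0.024 ]
w2 footC [-0.1246  0.0408  0.024 ]
[-0.095   0.0954  0.0873] [-0.095  -0.0301  0.1663] 0.14829447056448194 0.5618158875240373
```

View pics/w2c.png

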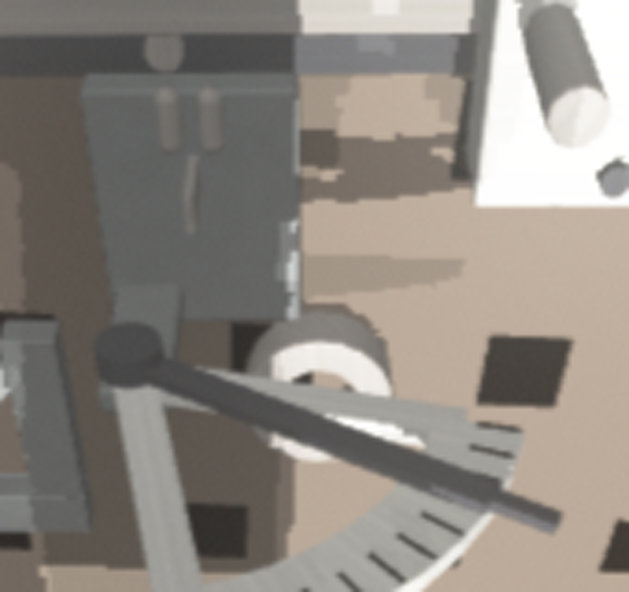

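The crop shows the pivot (130,352), the tip (557,520), and two pegs at x=168 and 210. The thin tab sits between them at (190,160–232).

```bash
cat > g.py <<'E'
from h import *
yaw=np.radians(3.3); mid=np.array([.553,-.0022,0]); ya=np.array([-np.sin(yaw),np.cos(yaw),0]); xa=np.array([ya[1],-ya[0],0])
f=lambda P:np.round([(P-mid)@xa,(P-mid)@ya,P[2]],4)
def onx(C,p,x):
    o,d=ray(C,p);k=(x-(o-mid)@xa)/(d@xa);return f(o+k*d)
ld=lambda n:(lambda q:(q['K'],q['R'],q['t']))(np.load(n))
E
python3 - <<'E'
from g import *
W1=ld('w1.npz');W2=ld('w2.npz');w=lambda u,v:(u/1.25,v/1.25);c=lambda u,v:(245+u/3.7,15+v/3.7)
for n,p,z in[('posttop',w(409,210),.12),('strip0',w(166,208),.034),('strip2',w(394,208),.034),('bar',w(606.5,214),.089),('deckA',w(397,168),.07),('deckB',w(398,258),.07)]:
    print('w1',n,f(onz(W1,p,z)))
for n,p,z in[('posttop',c(578,112),.12),('tab',c(189,232),.024),('tabtop',c(193,157),.05),('footA',c(84,82),.024),('footB',c(298,82),.024),('footC',c(297,318),.024)]:print('w2',n,f(onz(W2,p,z)))
a=onx(W2,c(130,350),-.088);b=onx(W2,c(557,520),-.095);b0=onx(W2,c(350,433),-.095);b1=onx(W2,c(490,490),-.095)
print(a,b,np.arctan2(b[2]-a[2],a[1]-b[1]),b0,b1,np.arctan2(b1[2]-b0[2],b0[1]-b1[1]))
E
```

```text
w1 posttop [ 0.0137 -0.03    0.12  ]
w1 strip0 [0.0011 0.2564 0.034 ]
w1 strip2 [ 0.0006 -0.0123  0.034 ]
w1 bar [ 0.0035 -0.2352  0.089 ]
w1 deckA [ 0.0496 -0.0174  0.07  ]
w1 deckB [-0.0498 -0.0175  0.07  ]
w2 posttop [ 0.0032 -0.0306  0.12  ]
w2 tab [-0.0827  0.0755  0.024 ]
w2 tabtop [-0.0428  0.0694  0.05  ]
w2 footA [-0.0316  0.1045  0.024 ]
w2 footB [-0.0317  0.0369  0.024 ]
w2 footC [-0.1174  0.0379  0.024 ]
[-0.088   0.0909  0.0854] [-0.095  -0.0371  0.1568] 0.50882149804848 [-0.095   0.021   0.1182] [-0.095  -0.0193  0.1441] 0.5712120565306348
```

Request:
play_rows --slide '[[0,0,0],[0,0,0],[0,0,0],[0,0,0],[0.0325,0,0.025],[0.0325,0,0.025],[0,0.04,0],[0,0.04,0],[0,0,0]]' --delta_rot '[[8.9,0,0],[8.9,0,0],[8.9,0,0],[8.8,0,0],[0,0,0],[0,0,0],[0,0,0],[0,0,0],[0,0,0]]' --hand '[0.5,0.5,0.5,0.5,0.5,0.5,0.5,0.5,0.5]'

```text
t: 4.32
ee_pos: [0.5515, -0.0322, 0.2017]
tcp_rot: [-1.228, 1.165, -1.173]
contact_force: [0.7, -0.1, 0.7]
opening: 0.0468
```

```bash
python3 - <<'E'
from g import *
W2=ld('w2.npz'); im=cv2.imread('pics/w2.png')
g=cv2.cvtColor(im,cv2.COLOR_BGR2GRAY).astype(float)
c=lambda u,v:np.array((245+u/3.7,15+v/3.7))
# perpendicular scan along the pointer for dark band centre
p0=c(230,383);p1=c(540,514);d=(p1-p0)/np.linalg.norm(p1-p0);n=np.array([-d[1],d[0]])
pts=[]
for s in np.linspace(0,np.linalg.norm(p1-p0),60):
    o=np.arange(-8,8.01,.25);q=p0+d*s+o[:,None]*n
    v=cv2.remap(g.astype(np.float32),q[:,0].astype(np.float32)[None],q[:,1].astype(np.float32)[None],cv2.INTER_LINEAR)[0]
    m=v<85
    if 4<m.sum()<40: pts.append(p0+d*s+n*o[m].mean())
pts=np.array(pts,np.float32); vx,vy,x,y=cv2.fitLine(pts,cv2.DIST_HUBER,0,.01,.01).ravel()
r=((pts-[x,y])@[-vy,vx]);print(len(pts),np.abs(r).mean())
for yw in(2.5,3.3,4):
    import g; g.yaw=np.radians(yw); g.ya=np.array([-np.sin(g.yaw),np.cos(g.yaw),0]);g.xa=np.array([g.ya[1],-g.ya[0],0])
    a=onx(W2,(x-40*vx,y-40*vy),-.095);b=onx(W2,(x+40*vx,y+40*vy),-.095);print(yw,np.arctan2(b[2]-a[2],a[1]-b[1]))
s=env.sense(); print(s['ee_pos'],R.from_rotvec(s['tcp_rot']).as_matrix().round(3),s['contact_force'],s['t'])
E
```

```text
35 0.22488157
2.5 0.49190699782221986
3.3 0.5054047728247492
4 0.5173788855889182
[ 0.5515469  -0.03217572  0.20172157] [[ 0.053  0.007  0.999]
 [-0.999  0.001  0.053]
 [-0.    -1.     0.007]] [ 0.73242724 -0.07983726  0.69475963] 4.325
```

The line fit gives a pointer angle of about 0.51; the endpoints gave 0.51–0.57. I'll refine it later. Now I descend on the post and grip it.

Request:
play_rows --slide '[[0.001,0.034,0.003],[0,0.035,0],[0,0.035,0],[0,0,0],[0,0,0],[0,0,0],[0,0,0],[0,0,0]]' --delta_rot '[[0,0,0],[0,0,0],[0,0,0],[0,0,0],[0,0,0],[0,0,0],[0,0,0],[0,0,0]]' --hand '[0.5,0.5,0.5,0.5,0.9,0.9,0.9,0.9]' --newtons 30

```text
t: 5.32
ee_pos: [0.5587, -0.0333, 0.0989]
tcp_rot: [-1.227, 1.163, -1.174]
contact_force: [-0.8, 0.3, -0.2]
opening: 0.0109
```

The opening went below the 16 mm post diameter, so the post wasn't between the pads. I'll look.

```bash
python3 - <<'E'
from h import *
s=env.sense(); print(s['ee_pos'],s['opening'],s['contact_force'])
C=cam('wrist'); im=env.snapshot('wrist'); cv2.imwrite('pics/w3.png',im);np.savez('w3.npz',K=C[0],R=C[1],t=C[2])
E
```

```text
[ 0.55872143 -0.03331017  0.09888272] 0.010874803648853713 [-0.84432076  0.30999299 -0.15798381]
```

View pics/w3.png

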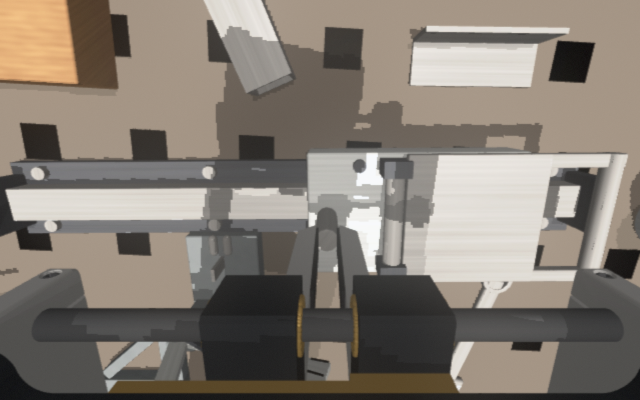

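The closed fingers sit below the post in the picture. The post is around (326,215), i.e. further in +x. I'll compute the offset.

```bash
python3 - <<'E'
from g import *
W=ld('w3.npz');s=env.sense();print('tcp px',proj(W,s['ee_pos']),'grasp px',proj(W,s['ee_pos']+[0,0,.005]))
for n,p,z in[('post',(326,213),.12),('postlow',(326,230),.12),('deckA',(308,152),.07),('deckB',(310,268),.07),('strip',(12,203),.034),('strip2',(300,202),.034),('bar',(604,214),.089),('hingeA',(394,168),.09),('hingeB',(393,266),.09)]:
    P=onz(W,p,z);print(n,P.round(4),f(P))
print(f(s['ee_pos']))
im=cv2.imread('pics/w3.png')[140:300,240:420];cv2.imwrite('pics/w3c.png',cv2.resize(im,None,fx=4,fy=3.7,interpolation=cv2.INTER_CUBIC))
E
```

```text
tcp px [[327.66581338 225.68650053]] grasp px [[327.68367578 228.2190903 ]]
post [ 0.5747 -0.0313  0.12  ] [ 0.02   -0.0303  0.12  ]
postlow [ 0.5635 -0.0319  0.12  ] [ 0.0088 -0.0303  0.12  ]
deckA [ 0.6059 -0.016   0.07  ] [ 0.052  -0.0168  0.07  ]
deckB [ 0.51   -0.0213  0.07  ] [-0.044  -0.0166  0.07  ]
strip [0.5411 0.2516 0.034 ] [0.0028 0.254  0.034 ]
strip2 [ 0.5561 -0.0085  0.034 ] [ 0.0028 -0.0065  0.034 ]
bar [ 0.5748 -0.2338  0.089 ] [ 0.0085 -0.2325  0.089 ]
hingeA [ 0.6004 -0.0773  0.09  ] [ 0.043  -0.0777  0.09  ]
hingeB [ 0.5257 -0.0847  0.09  ] [-0.032  -0.0808  0.09  ]
[ 0.0037 -0.0314  0.0985]
```

View pics/w3c.png

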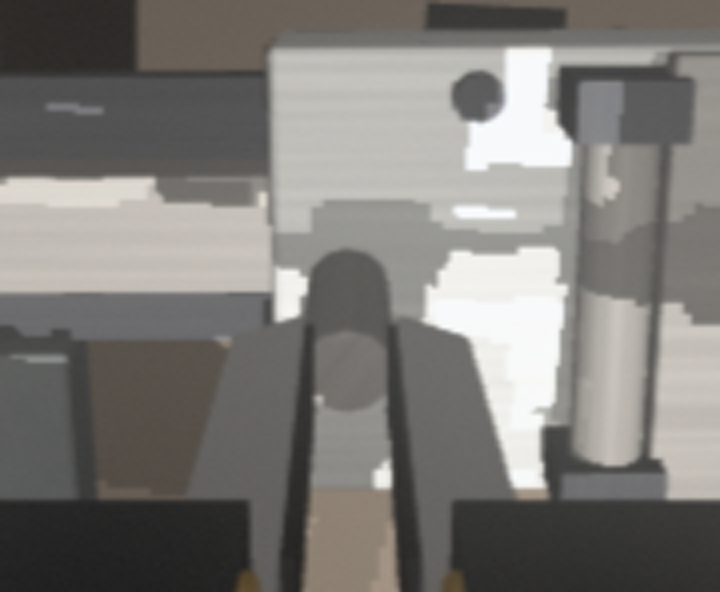

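The crop shows the post (top at crop (350,370)) really is between the two pads and centred, so the opening reading just runs low. I'll push towards the station and watch the force.

Request:
play_rows --slide '[[-0.01,0,0],[-0.02,0,0],[-0.02,0,0],[-0.02,0,0],[-0.02,0,0],[-0.02,0,0],[-0.02,0,0],[-0.01,0,0],[0,0,0],[0,0,0]]' --delta_rot '[[0,0,0],[0,0,0],[0,0,0],[0,0,0],[0,0,0],[0,0,0],[0,0,0],[0,0,0],[0,0,0],[0,0,0]]' --hand '[0.9,0.9,0.9,0.9,0.9,0.9,0.9,0.9,0.9,0.9]'

```text
t: 6.62
ee_pos: [0.5509, 0.1061, 0.0982]
tcp_rot: [-1.228, 1.164, -1.174]
contact_force: [0.4, -0.7, 0.5]
opening: 0.0096
```

```bash
python3 - <<'E'
from g import *
s=env.sense(); print(f(s['ee_pos']),s['ee_pos'],s['opening'],s['contact_force'])
C=cam('wrist'); im=env.snapshot('wrist'); cv2.imwrite('pics/w4.png',im);np.savez('w4.npz',K=C[0],R=C[1],t=C[2])
a=cv2.resize(im,(800,500));cv2.imwrite('pics/w4b.png',a)
E
```

```text
[0.0042 0.1082 0.0982] [0.55094146 0.10608663 0.0981517 ] 0.009561741856214768 [ 0.44236784 -0.73761593  0.51275614]
```

View pics/w4b.png

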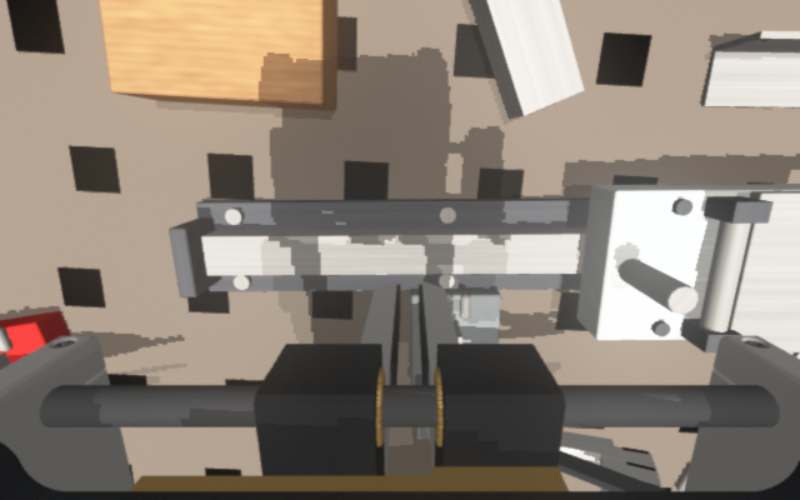

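The carriage has not moved: the post, with its top at (683,299), is still at the start and the fingers slid past it in x. I'll triangulate the post top across views to find which x is wrong.

```bash
python3 - <<'E'
from g import *
obs=[(ld('w2.npz'),(245+578/3.7,15+112/3.7)),(ld('w3.npz'),(327.5,240)),(ld('w4.npz'),(683/1.25,299/1.25))]
T=cam('top');S=cam('side')
def tri(ob):
    A=np.zeros((3,3));b=np.zeros(3)
    for C,p in ob:
        o,d=ray(C,p);d/=np.linalg.norm(d);M=np.eye(3)-np.outer(d,d);A+=M;b+=M@o
    P=np.linalg.solve(A,b);return P,[ (proj(C,P)[0]-p).round(1) for C,p in ob]
print('all wrist',tri(obs));print('w3w4',tri(obs[1:]));
top=[(T,(215+428/3.6,150+133/3.6)),(S,(260+190/3.4,125+187/3.4))]
print('fixed',tri(top))
for C,p in obs+top: print(onz(C,p,.12).round(4))
# finger tips visible
W=ld('w4.npz')
for x in(385,430): print('fingertip ray at z=.084',onz(W,(x/1.25,287/1.25),.084).round(4))
# fixed-camera look now
for n in('top','side'): cv2.imwrite(f'pics/{n}1.png',env.snapshot(n))
a=cv2.imread('pics/top1.png')[130:270,215:435]; b=cv2.imread('pics/side1.png')[130:290,240:380]
a=cv2.resize(a,None,fx=2.2,fy=2.2*500/308,interpolation=3)if 0 else cv2.resize(a,(440,280),interpolation=3)
b=cv2.resize(b,(350,400),interpolation=3)
o=np.zeros((400,800,3),np.uint8);o[:280,:440]=a;o[:,445:795]=b;cv2.imwrite('pics/both1.png',o)
E
```

```text
all wrist (array([ 0.55679676, -0.03316851,  0.11871793]), [array([0.1, 0.7]), array([-0.1, -0.8]), array([-0.2, -0.1])])
w3w4 (array([ 0.5565579 , -0.03325652,  0.11887592]), [array([-0. , -0.4]), array([0. , 0.4])])
fixed (array([ 0.55588403, -0.03256701,  0.12187219]), [array([0.3, 1.3]), array([-1.2, -0.2])])
[ 0.558  -0.0326  0.12  ]
[ 0.5568 -0.0332  0.12  ]
[ 0.5572 -0.0323  0.12  ]
[ 0.5595 -0.0319  0.12  ]
[ 0.553  -0.0345  0.12  ]
fingertip ray at z=.084 [0.5417 0.1204 0.084 ]
fingertip ray at z=.084 [0.5432 0.0933 0.084 ]
```

View pics/both1.png

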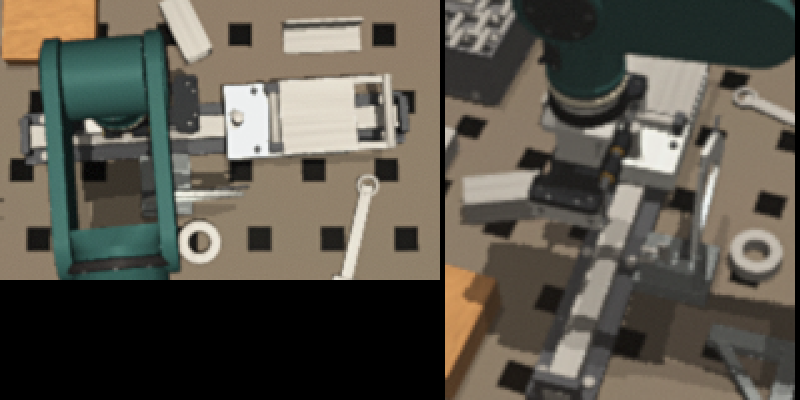

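All views agree on the post at (0.557,-0.033), z≈0.12, and that is where the TCP was. Seen in the pictures, though, the fingertips look shorter than I assumed: their visible gap and row put them about 30–40 mm higher. I'll probe physically by lowering onto the rail top (z=0.034) and watching for contact, which should come at TCP z≈0.048 if the tips are as stated.

Request:
play_rows --slide '[[0,0.02,0],[0,0.02,0],[0,0,0]]' --delta_rot '[[0,0,0],[0,0,0],[0,0,0]]' --hand '[0.9,0.9,0.9]'

```text
t: 7.15
ee_pos: [0.5497, 0.1059, 0.0563]
tcp_rot: [-1.23, 1.167, -1.173]
contact_force: [-0.4, 0.5, 0.8]
opening: 0.0096
```

Request:
play_rows --slide '[[0,0.005,0],[0,0.003,0],[0,0.003,0],[0,0.002,0],[0,0,0]]' --delta_rot '[[0,0,0],[0,0,0],[0,0,0],[0,0,0],[0,0,0]]' --hand '[0.9,0.9,0.9,0.9,0.9]'

```text
t: 7.78
ee_pos: [0.5513, 0.1066, 0.0451]
tcp_rot: [-1.228, 1.164, -1.174]
contact_force: [-0.8, 0.0, 0.0]
opening: 0.0092
```

```bash
python3 - <<'E'
from g import *
s=env.sense();print(s['ee_pos'],f(s['ee_pos']),s['contact_force'],s['wrist_torque'],s['opening'])
# depth test: finger inner edges near tips in w2 (opening 47 mm) and w4 (9.6 mm)
for n,rows in(('w2',(232,240,250,260)),('w4',(235,245,255,265))):
    g=cv2.cvtColor(cv2.imread(f'pics/{n}.png'),cv2.COLOR_BGR2GRAY).astype(int)
    for r in rows: 
        x=g[r,260:400]; e=np.where(np.abs(np.diff(x))>18)[0]+260; print(n,r,e.tolist())
E
```

```text
[0.55125771 0.10659608 0.04510896] [0.0045 0.1087 0.0451] [-0.78238998  0.00747191  0.04234631] [ 0.02307955  0.03947595 -0.01569204] 0.009169606550037188
w2 232 [284, 285, 289, 292, 365, 369, 387]
w2 240 [281, 282, 371, 372, 391]
w2 250 [278, 279, 375, 376]
w2 260 [274, 275, 286, 287, 288, 295, 298, 299, 301, 302, 354, 355, 366, 367, 378, 379]
w4 235 [316, 334, 337, 338]
w4 245 [315, 334, 338, 339, 361, 362, 366, 367, 368, 369]
w4 255 [314, 315, 319, 334, 335, 339, 340, 363, 364, 398]
w4 265 [313, 314, 318, 319, 335, 340]
```

No contact even at TCP z=0.045, so the tips really are higher than stated (the finger gap in the pictures suggests the same). I'll keep probing gently.

Request:
play_rows --slide '[[0,0.003,0],[0,0.003,0],[0,0.003,0],[0,0.003,0],[0,0,0]]' --delta_rot '[[0,0,0],[0,0,0],[0,0,0],[0,0,0],[0,0,0]]' --hand '[0.9,0.9,0.9,0.9,0.9]'

```text
t: 8.4
ee_pos: [0.5512, 0.1065, 0.0328]
tcp_rot: [-1.228, 1.164, -1.174]
contact_force: [-0.9, -0.6, 0.6]
opening: 0.0093
```

Request:
play_rows --slide '[[0,0.003,0],[0,0.003,0],[0,0.003,0],[0,0,0]]' --delta_rot '[[0,0,0],[0,0,0],[0,0,0],[0,0,0]]' --hand '[0.9,0.9,0.9,0.9]'

```text
t: 8.9
ee_pos: [0.5512, 0.1065, 0.0238]
tcp_rot: [-1.228, 1.164, -1.174]
contact_force: [0.2, 0.4, 0.3]
opening: 0.0092
```

Request:
play_rows --slide '[[0,0.003,0],[0,0.003,0],[0,0.003,0],[0,0,0]]' --delta_rot '[[0,0,0],[0,0,0],[0,0,0],[0,0,0]]' --hand '[0.9,0.9,0.9,0.9]'

```text
t: 9.4
ee_pos: [0.5513, 0.1065, 0.0148]
tcp_rot: [-1.228, 1.164, -1.174]
contact_force: [-0.4, 0.2, -0.4]
opening: 0.0096
```

Request:
play_rows --slide '[[0,0.002,0],[0,0.002,0],[0,0.002,0],[0,0,0]]' --delta_rot '[[0,0,0],[0,0,0],[0,0,0],[0,0,0]]' --hand '[0.9,0.9,0.9,0.9]'

```text
t: 9.9
ee_pos: [0.5518, 0.1066, 0.0106]
tcp_rot: [-1.227, 1.163, -1.174]
contact_force: [-3.0, -0.6, 6.2]
opening: 0.0092
```

Contact at TCP z≈0.011 means the fingertips stand about 23 mm behind the reported TCP, not 14 mm ahead. The pictures agree with this: the visible tips and their depth match. I'll use tip = TCP − 23 mm and redo the post grasp at TCP z≈0.061.

Request:
play_rows --slide '[[0,-0.035,0],[0,-0.04,0],[0,-0.04,0],[0.04,0,0],[0.05,0,-0.002],[0.05,0,0],[0,0,0],[0,0,0]]' --delta_rot '[[0,0,0],[0,0,0],[0,0,0],[0,0,0],[0,0,0],[0,0,0],[0,0,0],[0,0,0]]' --hand '[0.9,0.9,0.5,0.5,0.5,0.5,0.5,0.5]'

```text
t: 10.9
ee_pos: [0.556, -0.033, 0.1241]
tcp_rot: [-1.227, 1.164, -1.173]
contact_force: [0.0, -0.1, -0.9]
opening: 0.0469
```

```bash
python3 - <<'E'
from g import *
s=env.sense(); print(s['ee_pos'],R.from_rotvec(s['tcp_rot']).as_matrix().round(3),s['contact_force'],s['opening'])
E
```

```text
[ 0.5560487  -0.03301019  0.12407037] [[ 0.053  0.009  0.999]
 [-0.999  0.001  0.053]
 [-0.001 -1.     0.009]] [ 0.01300278 -0.10731806 -0.90638176] 0.04691017995509295
```

Request:
play_rows --slide '[[0,0.03,0],[0,0.033,0],[0,0,0],[0,0,0],[0,0,0],[0,0,0],[0,0,0]]' --delta_rot '[[0,0,0],[0,0,0],[0,0,0],[0,0,0],[0,0,0],[0,0,0],[0,0,0]]' --hand '[0.5,0.5,0.5,0.9,0.9,0.9,0.9]' --newtons 30

```text
t: 11.78
ee_pos: [0.5574, -0.0333, 0.0624]
tcp_rot: [-1.226, 1.162, -1.175]
contact_force: [-0.2, 0.5, 2.4]
opening: 0.0154
```

The post is gripped (opening 15.4 mm). Pushing now.

Request:
play_rows --slide '[[-0.01,0,0],[-0.02,0,0],[-0.02,0,0],[-0.02,0,0],[-0.02,0,0],[-0.02,0,0],[-0.02,0,0],[-0.02,0,0],[0,0,0]]' --delta_rot '[[0,0,0],[0,0,0],[0,0,0],[0,0,0],[0,0,0],[0,0,0],[0,0,0],[0,0,0],[0,0,0]]' --hand '[0.9,0.9,0.9,0.9,0.9,0.9,0.9,0.9,0.9]'

```text
t: 12.9
ee_pos: [0.5482, 0.1203, 0.0623]
tcp_rot: [-1.226, 1.162, -1.17]
contact_force: [-2.2, 1.2, 5.9]
opening: 0.0153
```

Request:
play_rows --slide '[[-0.005,0,0],[0,0,0]]' --delta_rot '[[0,0,0],[0,0,0]]' --hand '[0.9,0.9]'

```text
t: 13.15
ee_pos: [0.548, 0.1238, 0.0624]
tcp_rot: [-1.226, 1.163, -1.172]
contact_force: [-1.3, 0.2, 6.2]
opening: 0.0154
```

Request:
play_rows --slide '[[-0.004,0,0],[0,0,0]]' --delta_rot '[[0,0,0],[0,0,0]]' --hand '[0.9,0.9]'

```text
t: 13.4
ee_pos: [0.5477, 0.1271, 0.0623]
tcp_rot: [-1.227, 1.163, -1.172]
contact_force: [-2.2, 0.0, 6.1]
opening: 0.0156
```

Request:
play_rows --slide '[[-0.004,0,0],[0,0,0]]' --delta_rot '[[0,0,0],[0,0,0]]' --hand '[0.9,0.9]'

```text
t: 13.65
ee_pos: [0.5477, 0.1276, 0.0623]
tcp_rot: [-1.231, 1.161, -1.178]
contact_force: [-2.2, -8.8, 7.4]
opening: 0.0153
```

The first ridge is resisting (8.8 N). I'll continue in small steps.

Request:
play_rows --slide '[[-0.002,0,0],[0,0,0]]' --delta_rot '[[0,0,0],[0,0,0]]' --hand '[0.9,0.9]'

```text
t: 13.9
ee_pos: [0.5477, 0.1281, 0.0623]
tcp_rot: [-1.233, 1.161, -1.18]
contact_force: [-2.1, -11.7, 6.9]
opening: 0.0155
```

Request:
play_rows --slide '[[-0.002,0,0],[0,0,0]]' --delta_rot '[[0,0,0],[0,0,0]]' --hand '[0.9,0.9]'

```text
t: 14.15
ee_pos: [0.5474, 0.1336, 0.0624]
tcp_rot: [-1.228, 1.163, -1.175]
contact_force: [-2.1, -2.9, 5.7]
opening: 0.0155
```

Request:
play_rows --slide '[[-0.001,0,0],[0,0,0]]' --delta_rot '[[0,0,0],[0,0,0]]' --hand '[0.9,0.9]'

```text
t: 14.4
ee_pos: [0.5473, 0.1355, 0.0624]
tcp_rot: [-1.227, 1.163, -1.173]
contact_force: [-1.6, -1.9, 6.1]
opening: 0.0157
```

Request:
play_rows --slide '[[0,0,0],[0,0,0],[0,0,0]]' --delta_rot '[[0,0,0],[0,0,0],[0,0,0]]' --hand '[0.5,0.5,0.5]'

```text
t: 14.78
ee_pos: [0.5471, 0.1349, 0.0605]
tcp_rot: [-1.228, 1.164, -1.173]
contact_force: [0.3, -0.0, 0.0]
opening: 0.0421
```

```bash
python3 - <<'E'
from g import *
s=env.sense(); print(s['ee_pos'],f(s['ee_pos']),s['contact_force'],s['opening'])
C=cam('wrist'); im=env.snapshot('wrist'); cv2.imwrite('pics/w5.png',im);np.savez('w5.npz',K=C[0],R=C[1],t=C[2])
# deck front edge by gradient along rows (deck z=.07), cf. w4 where carriage at start
for n in('w4','w5'):
    g=cv2.cvtColor(cv2.imread(f'pics/{n}.png'),cv2.COLOR_BGR2GRAY).astype(int); C=ld(n+'.npz')
    for y0 in ((-.018,) if n=='w4' else (.155,)):
      for xr in(.02,.03,.04):
        ys=np.arange(y0-.03,y0+.03,.0005); P=np.array([mid+xa*xr+ya*y+[0,0,.07] for y in ys]); q=proj(C,P).astype(np.float32)
        v=cv2.remap(g.astype(np.float32),q[:,0][None],q[:,1][None],1)[0]; d=np.diff(v); k=np.argsort(-np.abs(d))[:4]; print(n,xr,[(round(ys[i],4),int(d[i])) for i in k])
E
```

```text
[0.54713898 0.13493343 0.06048184] [0.002  0.1372 0.0605] [ 0.26866118 -0.00999599  0.04300009] 0.042104096837469525
w4 0.02 [(np.float64(0.0035), 40), (np.float64(-0.0155), -38), (np.float64(0.003), 32), (np.float64(-0.015), -31)]
w4 0.03 [(np.float64(-0.0155), -36), (np.float64(-0.015), -30), (np.float64(-0.0145), -21), (np.float64(-0.016), -21)]
w4 0.04 [(np.float64(-0.015), -37), (np.float64(-0.0155), -31), (np.float64(-0.016), -24), (np.float64(-0.0145), -20)]
w5 0.02 [(np.float64(0.152), -26), (np.float64(0.1525), -21), (np.float64(0.1255), 17), (np.float64(0.1515), -15)]
w5 0.03 [(np.float64(0.1525), -30), (np.float64(0.153), -23), (np.float64(0.152), -20), (np.float64(0.1515), -14)]
w5 0.04 [(np.float64(0.1525), -33), (np.float64(0.153), -27), (np.float64(0.152), -22), (np.float64(0.1515), -12)]
```

The first ridge was passed at ee y≈0.128. The deck front is now at rail y=0.1525, so the index is ≈0.0675, against a tab/pivot estimate of 0.070–0.073. I'll regrip and feel for the far ridge to confirm the well's centre.

Request:
play_rows --slide '[[0,0,0],[0,0,0],[0,0,0],[-0.002,0,0],[0,0,0]]' --delta_rot '[[0,0,0],[0,0,0],[0,0,0],[0,0,0],[0,0,0]]' --hand '[0.9,0.9,0.9,0.9,0.9]'

```text
t: 15.45
ee_pos: [0.5476, 0.1367, 0.0612]
tcp_rot: [-1.227, 1.164, -1.174]
contact_force: [0.3, 1.4, -0.3]
opening: 0.0154
```

Request:
play_rows --slide '[[-0.002,0,0],[0,0,0]]' --delta_rot '[[0,0,0],[0,0,0]]' --hand '[0.9,0.9]'

```text
t: 15.7
ee_pos: [0.5475, 0.1391, 0.0612]
tcp_rot: [-1.227, 1.164, -1.173]
contact_force: [-0.8, 2.3, -0.6]
opening: 0.0153
```

The force is now pulling forward (+y), so the well's centre lies further on. Continuing.

Request:
play_rows --slide '[[-0.002,0,0],[0,0,0]]' --delta_rot '[[0,0,0],[0,0,0]]' --hand '[0.9,0.9]'

```text
t: 15.95
ee_pos: [0.5474, 0.1402, 0.0612]
tcp_rot: [-1.228, 1.163, -1.174]
contact_force: [0.4, -0.5, -1.0]
opening: 0.0155
```

Request:
play_rows --slide '[[-0.001,0,0],[0,0,0]]' --delta_rot '[[0,0,0],[0,0,0]]' --hand '[0.9,0.9]'

```text
t: 16.2
ee_pos: [0.5474, 0.1405, 0.0612]
tcp_rot: [-1.228, 1.163, -1.175]
contact_force: [-0.0, -3.8, 0.1]
opening: 0.0148
```

The force crosses zero at ee y≈0.140, i.e. index ≈0.072, which matches the tab. I'll release, rise, and move over the bar, 205 mm back along the rail.

Request:
play_rows --slide '[[0,0,0],[0,0,0],[0,0,0],[0,-0.035,0],[0,-0.04,0],[0.05,0,0],[0.055,0,0],[0.05,0,0],[0.05,0,0],[0,0,0]]' --delta_rot '[[0,0,0],[0,0,0],[0,0,0],[0,0,0],[0,0,0],[0,0,0],[0,0,0],[0,0,0],[0,0,0],[0,0,0]]' --hand '[0.57,0.57,0.57,0.57,0.57,0.57,0.57,0.57,0.57,0.57]'

```text
t: 17.45
ee_pos: [0.5576, -0.0663, 0.1361]
tcp_rot: [-1.225, 1.167, -1.178]
contact_force: [-0.4, -0.1, -0.2]
opening: 0.0402
```

```bash
python3 - <<'E'
from g import *
s=env.sense(); print(s['t'],s['ee_pos'],f(s['ee_pos']),R.from_rotvec(s['tcp_rot']).as_matrix().round(3),s['opening'])
C=cam('wrist'); im=env.snapshot('wrist'); cv2.imwrite('pics/w6.png',im);np.savez('w6.npz',K=C[0],R=C[1],t=C[2])
for n in('top','side'): cv2.imwrite(f'pics/{n}2.png',env.snapshot(n))
g=cv2.cvtColor(im,cv2.COLOR_BGR2GRAY).astype(np.float32)
def scan(xr,y0,z,w=.025):
    ys=np.arange(y0-w,y0+w,.0005); P=np.array([mid+xa*xr+ya*y+[0,0,z] for y in ys]); q=proj(C,P).astype(np.float32)
    v=cv2.remap(g,q[:,0][None],q[:,1][None],1)[0]; d=np.diff(v); k=np.argsort(-np.abs(d))[:5]; print(xr,z,[(round(float(ys[i]),4),int(d[i])) for i in k])
for xr in(.02,.03,.04): scan(xr,.157,.07)
for xr in(.01,.02,.03): scan(xr,-.063,.082,.02)
crop=im[100:330,:]; cv2.imwrite('pics/w6b.png',cv2.resize(im,(800,500)))
E
```

```text
17.45 [ 0.55761274 -0.06628698  0.13607967] [ 0.0009 -0.0642  0.1361] [[ 0.048  0.009  0.999]
 [-0.999  0.     0.048]
 [ 0.    -1.     0.009]] 0.04018889456147532
0.02 0.07 [(0.1565, -6), (0.157, -6), (0.1575, -4), (0.158, -2), (0.156, -2)]
0.03 0.07 [(0.157, -45), (0.1575, -38), (0.158, -19), (0.1565, -18), (0.156, -14)]
0.04 0.07 [(0.157, -28), (0.1575, -26), (0.1565, -25), (0.158, -19), (0.181, -6)]
0.01 0.082 [(-0.0455, 29), (-0.0695, -22), (-0.069, -19), (-0.07, -19), (-0.045, 16)]
0.02 0.082 [(-0.0475, 30), (-0.069, -26), (-0.0695, -23), (-0.07, -19), (-0.0685, -16)]
0.03 0.082 [(-0.069, 11), (-0.0555, -10), (-0.0685, 9), (-0.068, 8), (-0.056, -7)]
```

The deck front is at 0.157, so the index is 0.0722: in the station. The bar centre measures -0.0625, with -0.0628 expected. Pointer estimates cluster at 0.505–0.525. Now descending on the bar.

Request:
play_rows --slide '[[-0.0015,0.03,0.001],[0,0.035,0],[0,0.031,0],[0,0,0],[0,0,0],[0,0,0],[0,0,0],[0,0,0]]' --delta_rot '[[0,0,0],[0,0,0],[0,0,0],[0,0,0],[0,0,0],[0,0,0],[0,0,0],[0,0,0]]' --hand '[0.57,0.57,0.57,0.57,0.9,0.9,0.9,0.9]' --newtons 20

```text
t: 18.6
ee_pos: [0.5608, -0.0638, 0.0421]
tcp_rot: [-1.227, 1.159, -1.179]
contact_force: [1.0, -5.5, 3.5]
opening: 0.0134
```

```bash
python3 - <<'E'
from g import *
W2=ld('w2.npz'); g=cv2.GaussianBlur(cv2.cvtColor(cv2.imread('pics/w2.png'),cv2.COLOR_BGR2GRAY),(0,0),.7).astype(np.float32)
c=lambda u,v:np.array((245+u/3.7,15+v/3.7))
p0=c(190,370);p1=c(550,518);d=(p1-p0)/np.linalg.norm(p1-p0);n=np.array([-d[1],d[0]])
E={-1:[],1:[]}
o=np.arange(-6,6.01,.2)
for s in np.linspace(0,np.linalg.norm(p1-p0),70):
    q=(p0+d*s+o[:,None]*n).astype(np.float32); v=cv2.remap(g,q[:,0][None],q[:,1][None],1)[0]; dv=np.diff(v)
    a=np.argmin(np.where(o[:-1]<0,dv,9)); b=np.argmax(np.where(o[:-1]>=0,dv,-9))
    if dv[a]<-2: E[-1].append(q[a])
    if dv[b]>2: E[1].append(q[b])
for k in E:
    P=np.array(E[k]);
    for it in range(3):
        vx,vy,x,y=cv2.fitLine(P,cv2.DIST_HUBER,0,.01,.01).ravel(); r=(P-[x,y])@[-vy,vx]; P=P[np.abs(r)<.8]
    if vx<0: vx,vy=-vx,-vy
    a=onx(W2,(x-40*vx,y-40*vy),-.095);b=onx(W2,(x+40*vx,y+40*vy),-.095);print(k,len(P),np.abs(r).mean(),a,b,np.arctan2(b[2]-a[2],a[1]-b[1]))
s=env.sense();print(s['t'],s['ee_pos'],s['opening'],s['contact_force'],R.from_rotvec(s['tcp_rot']).as_matrix().round(3))
E
```

```text
-1 58 0.24912547 [-0.095   0.0665  0.0873] [-0.095  -0.0185  0.1375] 0.5334703418062776
1 43 0.09619309 [-0.095   0.0688  0.1001] [-0.095  -0.0132  0.152 ] 0.5642792105707054
18.6 [ 0.56083446 -0.06384757  0.04212937] 0.013357793491002188 [ 0.95512878 -5.47597412  3.49636045] [[ 0.053  0.013  0.999]
 [-0.999 -0.004  0.053]
 [ 0.004 -1.     0.012]]
```

The bar is gripped (13.4 mm). The pointer edge fits give 0.533 and 0.564, so I'll take the target as ≈0.54. Next I compute the rows for swinging about the hinge with the tool turning along, allowing for the grasp point being 42 mm behind the reported TCP.

```bash
python3 - <<'E'
import numpy as np
# planar: tool axes x=-railY, y=-Z at theta 0; rotate -theta about tool z
r=.155;L=.042;N=12;th=np.linspace(0,.54,N+1)
def pose(t):
    yd=np.array([-np.sin(t),-np.cos(t)])   # fingers dir (railY,Z)
    xd=np.array([-np.cos(t), np.sin(t)])
    G=np.array([r*(1-np.cos(t)),r*np.sin(t)]); return G+L*yd,xd,yd
for a,b in zip(th,th[1:]):
    p,xd,yd=pose(a);q,_,_=pose(b);d=q-p;print(round(d@xd,4),round(d@yd,4),-round(np.degrees(b-a),2))
E
```

```text
0.0017 -0.007 -2.58
0.0017 -0.007 -2.58
0.0017 -0.007 -2.58
0.0017 -0.007 -2.58
0.0017 -0.007 -2.58
0.0017 -0.007 -2.58
0.0017 -0.007 -2.58
0.0017 -0.007 -2.58
0.0017 -0.007 -2.58
0.0017 -0.007 -2.58
0.0017 -0.007 -2.58
0.0017 -0.007 -2.58
```

Request:
play_rows --slide '[[0.003,0,0],[0,0,0]]' --delta_rot '[[0,0,0],[0,0,0]]' --hand '[0.9,0.9]' --newtons 30

```text
t: 18.85
ee_pos: [0.5608, -0.0645, 0.0421]
tcp_rot: [-1.224, 1.162, -1.175]
contact_force: [-0.3, -0.4, 5.6]
opening: 0.013
```

Request:
play_rows --slide '[[0.0017,-0.007,0],[0.0017,-0.007,0],[0.0017,-0.007,0],[0.0017,-0.007,0],[0,0,0]]' --delta_rot '[[0,0,-2.58],[0,0,-2.58],[0,0,-2.58],[0,0,-2.58],[0,0,0]]' --hand '[0.9,0.9,0.9,0.9,0.9]'

```text
t: 19.48
ee_pos: [0.5609, -0.0689, 0.0691]
tcp_rot: [-1.352, 1.067, -1.307]
contact_force: [4.7, -1.3, -0.2]
opening: 0.013
```

```bash
cat > st.py <<'E'
from g import *
s=env.sense(); M=R.from_rotvec(s['tcp_rot']).as_matrix(); G=s['ee_pos']-.042*M[:,1]
print('t',s['t'],'ee',s['ee_pos'].round(4),'grasp rail',f(G),'tool tilt',np.arctan2(-M[:,1]@ya,-M[2,1]).round(4),'F',s['contact_force'].round(1),'open',s['opening'].round(4))
h=np.array([.0922,.082]); print('leaf angle from grasp z',np.arcsin((G[2]-.082)/.155).round(3),'from hinge vec',np.arctan2(G[2]-.082,h[0]-f(G)[1]).round(3), 'radius',np.hypot(G[2]-.082,h[0]-f(G)[1]).round(4))
E
python3 st.py
```

```text
Traceback (most recent call last):
  File "st.py", line 3, in <module>
    print('t',s['t'],'ee',s['ee_pos'].round(4),'grasp rail',f(G),'tool tilt',np.arctan2(-M[:,1]@ya,-M[2,1]).round(4),'F',s['contact_force'].round(1),'open',s['opening'].round(4))
                                                                                                                                                            ^^^^^^^^^^^^^^^^^^
AttributeError: 'float' object has no attribute 'round'
```

Forces are small, so I'll continue the swing.

Request:
play_rows --slide '[[0.0017,-0.007,0],[0.0017,-0.007,0],[0.0017,-0.007,0],[0.0017,-0.007,0],[0,0,0]]' --delta_rot '[[0,0,-2.58],[0,0,-2.58],[0,0,-2.58],[0,0,-2.58],[0,0,0]]' --hand '[0.9,0.9,0.9,0.9,0.9]'

```text
t: 20.1
ee_pos: [0.5608, -0.0687, 0.0976]
tcp_rot: [-1.475, 0.962, -1.436]
contact_force: [5.4, -1.0, -1.3]
opening: 0.0131
```

```bash
sed -i "s/s\['opening'\].round(4)/s['opening']/" st.py; python3 st.py
```

```text
t 20.1 ee [ 0.5608 -0.0687  0.0976] grasp rail [ 0.0036 -0.0521  0.1369] tool tilt 0.3593 F [ 5.4 -1.  -1.3] open 0.01309145580776043
leaf angle from grasp z 0.362 from hinge vec 0.364 radius 0.1544
```

The tool tilt (0.359) and grasp height (0.362) agree, with radius 154.4 mm against 155 given. Last four rows.

Request:
play_rows --slide '[[0.0017,-0.007,0],[0.0017,-0.007,0],[0.0017,-0.007,0],[0.0017,-0.007,0],[0,0,0],[0,0,0],[0,0,0]]' --delta_rot '[[0,0,-2.58],[0,0,-2.58],[0,0,-2.58],[0,0,-2.58],[0,0,0],[0,0,0],[0,0,0]]' --hand '[0.9,0.9,0.9,0.9,0.9,0.9,0.9]'

```text
t: 20.98
ee_pos: [0.5604, -0.0637, 0.1253]
tcp_rot: [-1.594, 0.848, -1.563]
contact_force: [7.1, -1.1, 0.4]
opening: 0.013
```

```bash
python3 st.py; python3 - <<'E'
from g import *
C=cam('wrist'); im=env.snapshot('wrist'); cv2.imwrite('pics/w7.png',im);np.savez('w7.npz',K=C[0],R=C[1],t=C[2])
S=env.snapshot('side');T=env.snapshot('top');cv2.imwrite('pics/side3.png',S);cv2.imwrite('pics/top3.png',T)
o=np.zeros((600,800,3),np.uint8)
o[:300,:480]=cv2.resize(im,(480,300),interpolation=cv2.INTER_AREA)
a=S[125:265,270:390];o[:373,480:800]=cv2.resize(a,(320,373),interpolation=3)
b=T[150:260,215:435];o[305:525,:440]=cv2.resize(b,(440,220),interpolation=3)
cv2.imwrite('pics/final.png',o)
E
```

```text
t 20.975 ee [ 0.5604 -0.0637  0.1253] grasp rail [ 0.0035 -0.0403  0.1614] tool tilt 0.5381 F [ 7.1 -1.1  0.4] open 0.01300510181271
leaf angle from grasp z 0.538 from hinge vec 0.54 radius 0.1545
```

View pics/final.png

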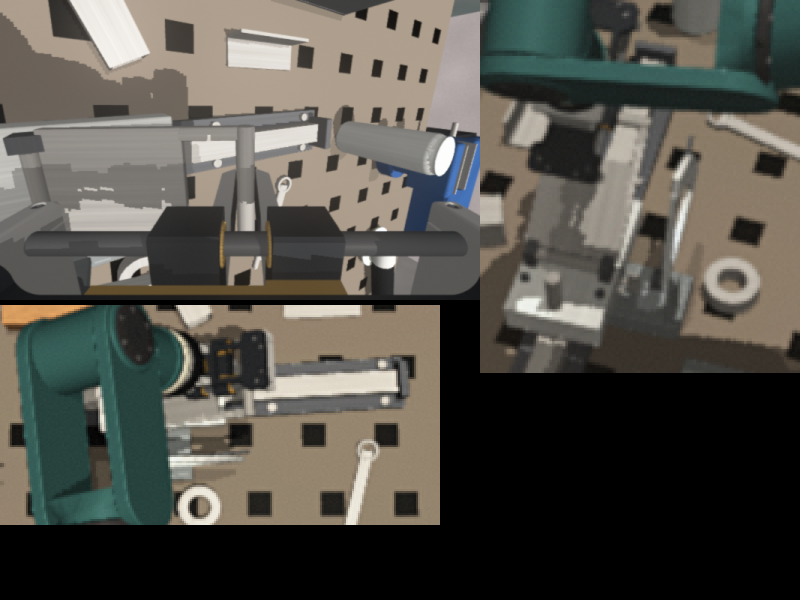

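The composite shows the bar held between the fingers at (245,175), with the leaf up beside the pointer in the side view and the gauge, ring and spanner in place. One numeric check of the carriage and loose things against the earlier pictures.

```bash
python3 - <<'E'
from g import *
C=cam('side')
for n in('side0','side2','side3'):
    g=cv2.cvtColor(cv2.imread(f'pics/{n}.png'),cv2.COLOR_BGR2GRAY).astype(np.float32)
    y0=-.017 if n=='side0' else .157
    for xr in(-.02,.01,.03):
        ys=np.arange(y0-.02,y0+.02,.0005);q=proj(C,np.array([mid+xa*xr+ya*y+[0,0,.07] for y in ys])).astype(np.float32)
        v=cv2.remap(g,q[:,0][None],q[:,1][None],1)[0];d=np.gradient(v);k=np.argmax(np.abs(d));print(n,xr,round(float(ys[k]),4),int(d[k]))
# pointer angle with tip ray constrained to 150 mm from pivot
W2=ld('w2.npz');best=min(((abs(np.hypot(.0922-p[1],p[2]-.082)-.15),x,p) for x in np.arange(-.105,-.085,.001) for p in[onx(W2,(245+557/3.7,15+520/3.7),x)]),key=lambda t:t[0]);p=best[2];print(best,np.arctan2(p[2]-.082,.0922-p[1]))
a,b=[cv2.imread(f'pics/top{i}.png').astype(int) for i in(0,3)];d=np.abs(a-b).max(2)>60
for n,(x,y,w,h) in dict(box=(214,112,52,50),tube=(293,124,30,38),angle=(354,136,44,24),spanner=(378,215,28,66),square=(240,242,40,42),can=(455,175,32,30),collar=(302,240,26,26)).items(): print(n,d[y:y+h,x:x+w].mean().round(3))
E
```

```text
side0 -0.02 -0.015 -9
side0 0.01 -0.0125 -8
side0 0.03 -0.016 -12
side2 -0.02 0.158 -13
side2 0.01 0.158 -14
side2 0.03 0.158 -14
side3 -0.02 0.158 -10
side3 0.01 0.158 -14
side3 0.03 0.158 -13
(np.float64(7.568576111477432e-05), np.float64(-0.09299999999999999), array([-0.093 , -0.0365,  0.1589])) 0.5385892575189876
box 0.078
tube 0.008
angle 0.0
spanner 0.0
square 0.912
can 0.0
collar 0.0
```

The carriage has not moved, and the constrained pointer estimate is 0.539 against a leaf angle of 0.538–0.540. Handing in.

```bash
python3 -c "
from plant import env
print(env.finish_job())"
```

```text
the job is handed in; nothing more can be done
None
```

I pushed the carriage by its post until it clicked into the station. I then gripped the leaf's crossbar, swung it up to about 0.54 rad and handed in while still holding it. The hand-in gave no verdict.

**Last checks**
- **Carriage:** its index is at about 0.072 m along the rail. That matches the tab, the pivot and the place where the push force crossed zero, and it did not shift during the swing.
- **Leaf angle:** 0.538 from the height of the grip and 0.540 from the hinge geometry. The tool tilt also reads 0.538.
- **Pointer angle:** my best estimate is 0.539. The separate image fits ranged from 0.505 to 0.564, with a rough early one at 0.571. All are within the 0.07 tolerance of where the leaf is held.
- **Grip:** the finger opening is 13 mm on the 14 mm bar, so it is held.

**What disagreed or went wrong**
- **Fingertips:** they turned out to be about 23 mm behind the reported TCP, not 14 mm ahead as described. My first grasp of the post closed above it. I found the offset by touching the rail and corrected every later move.
- **First release:** after the first ridge I let go before the carriage was centred, so I regripped and pushed it about 4 mm further.
- **Side force:** about 7 N of sideways force remained on the tool while holding.
- **Loose things:** the magnet square was hidden behind the arm in the final top view, so I could not check it there. The disc box differed slightly from the first picture, probably because the arm overlaps it. The other five loose things looked unmoved.

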